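# Pass a box of chipped cover slips through a sharps bin's sprung flap

## Robot

A 6-joint arm with a two-finger parallel gripper is mounted at the origin on a cart in front of the work surface, level with it; the furniture and walls round the work are solid. World frame = base frame: x ahead of the robot, y to its left, z up, the work surface at z = 0. Lengths are in mm, angles in rad, forces in N, time in s.
With the tool pointing down it reaches from about 350 to 775 mm from the base axis. Payload 7.3 kg.
Tool frame: the origin (TCP) lies at the very end of the fingers, on their centre line; the grasp point (between the pads) lies bot.grip_point_offset behind it (bot.grip_point_offset is the distance from the TCP to the grasp point, in mm); z points along the fingers, y is the line along which they close (so a half turn about z gives the same grasp; the last joint's range is limited). The gripper opens to 92 mm and grips with 3 to 60 N. Pads are 19 mm wide; open, the fingers measure 130 mm over their backs; the gripper's body (75 mm by 190 mm) begins 47 mm behind the grasp point.
Start: joints at [-1.295, 0.342, 1.524, -0, 1.275, -0.146], TCP at [214.961, -478.996, 226.741] pointing down, gripper open.
Joint ranges: [-2.53, 2.53], [-0.77, 2.02], [0.04, 2.7], [-1, 4.14], [0.28, 2.66], [-3.11, 3.11]. Speed limits (rad/s): [2.57, 2.57, 3.14, 3.14, 3.14, 3.14].

## Interface

Orientations are given as [roll, pitch, yaw] about the fixed x, y, z axes, in that order (R = Rz(yaw) Ry(pitch) Rx(roll)).
In Python, from plant import bot gives the robot as it stands. The module is installed in compiled form; this text tells all that it offers.
- The arm moves only by the tool carry_out, never from a script. Its argument "plan" is a list of rows, each an object of numbers: "tx", "ty", "tz": the shift along the world's x, y, z in mm; "rx", "ry", "rz": the turn, a rotation vector about the world's x, y, z in rad. A call has 1 to 12 rows; each row shifts and turns the commanded pose from where the row before left it; what a row does not reach is not made up. A row lasts 1/10 s, in which the tool goes at most 50 mm and 8.59 degrees, less where a joint would pass 70% of its speed; a pose out of reach is approached as far as the arm can. A call with a gripper value outside its range is refused whole. "gripper" is the closure, from 0 (fully open) to 1 (shut), set as the call begins (left out, the last holds). The fingers move at their own pace and stop on an object; the grip force is fixed at half the most. Time passes only in rows, so rows that do not move let the fingers close. It gives the time, the measured TCP pose, the force, the opening and the grip force at its end, in the units of the state.
- bot.get_obs(): the state, without advancing time (a new reading comes with each control period).
- bot.capture(name): name is "side" or "top"; returns the picture (420x560x3 uint8, red, green, blue); there is no depth.
- bot.camera_model(name): a dict with "camera_matrix" (3x3 intrinsics, pixels), "R" (3x3) and "t" (3): a world point X has camera coordinates R X + t. Camera axes: x right, y down, z forward; pixel columns grow to the right and rows downward; lengths in mm; the calibration is good to about 2 mm. A picture is of the moment at which its call begins. camera_model takes no time and is no camera call.
- bot.close_job(): hands the job in; it is judged then, once.
The state is a dict: "time": time; "joint_positions": joint angles; "dq": joint speeds; "tau": joint torques, N m; "tool_pos": TCP position; "tcp_rot": TCP orientation; "contact_force": force on the tool from outside, world axes, zero at the start; "moment": the same for the moment, N m; "grip_width": finger opening in mm; "finger_force": force on a finger pad.
Only numpy, scipy, OpenCV 4.12 (cv2) and the standard library are available. Lean on these libraries where they do the work, as an engineer would, in place of code of your own. Each camera call takes 0.05 s, during which the arm holds its last target. There are 200 camera calls.

## Task

The pale blue box of chipped cover slips on the red drop ledge has to go into the sharps bin. Spread the fingers and work like a hand would: push the white self-closing flap open with one finger, push the box along the ledge and over its lip with the other, and keep that first finger on the flap until the box has dropped to the bottom of the bin; then come away so that the flap shuts by itself. Do not pinch or lift the box, and leave the other things on the desk where they are; mind the tall microscope beside the bin.

Things in the scene. Friction and masses are not known exactly. Their poses are not given: they have to be found in the camera images.
- bin: Desktop sharps bin, fixed: yellow body, red lid, white flap; 208 long (x) x 119 wide (y) x 162 mm high. Origin: centre of the underside, z up. Its x axis is the push direction, from drop ledge to hood. Hollow; floor 4 mm thick. The hood is the red wall behind the hinge, x = 87 to 101 mm, top at 162 mm. From ledge lip to hinge (94 mm) the lid is open, covered only by the flap.
- ledge_lip (a point): Middle of the red drop ledge's lip, where the flap's opening begins: x = -12, y = 0, z = 120 mm in the bin's frame, axes as the bin's. The ledge is flat, z = 120, from x = -105 (open end) to the lip. 4 mm walls stand along both sides of ledge and flap, 74 mm apart inside: 11 mm high beside the ledge, rising beside the flap to 42 mm above ledge height at the hood.
- flap_hinge (a point): Middle of the flap's hinge line: x = 82, y = 0, z = 156 mm in the bin's frame (94 mm past the lip, 36 mm above the ledge). The line runs along y. A finger moving level towards it opens the flap ever more: if it touches the flap about 5 mm above the ledge, joint flap is about 0.1 when it is 60 mm short of the hinge line along x, 0.3 at 40 mm, 0.6 at 20 mm.
- flap_edge (a point): Middle of the flap's free edge, moves with it. The white flap is a plate 98 mm long, 70 wide, 2.5 thick, hung from the hinge line; shut, it slopes at 0.37 rad from the hinge down to the lip. Pushed open, the edge swings down below the ledge and away from the lip, into the bin.
- flap (a joint): Opening angle of the white flap, rad: 0 shut, at most 1.1. A spring shuts it: about 0.03 N m when shut, 0.1 N m wide open, so 0.5 to 3 N at a finger. The box drops through freely at 0.35 and more.
- coverslip_box: Pale blue closed box of cover slips, 30 (its x) x 60 (its y) x 18 mm high, about 30 g, loose. It lies flat on the drop ledge, its x axis within 0.1 rad of the bin's x, its centre 28 to 50 mm before the lip. Fingers in line with the bin's x and some 50 to 75 mm apart have it between them, the rear one behind it, the front one over the flap. Origin: centre of its underside.
- microscope: Microscope, fixed bystander: tall black and white stand, 530 mm high, 540 (its x) x 450 mm over all, to the right of the bin and behind it, seen from the robot. Origin: underside, about the middle. Nearest to the robot it reaches x = 0.53 m; cross in front of it, close to the base, and then reach out over the bin.
- jar_blue: Specimen jar with a blue cap, 40 mm across, 51 mm high, loose bystander. Origin: centre of the underside.
- oil: Small blue oil bottle with a white cap, 21 mm across, 57 mm high, loose bystander. Origin: centre of the underside.
- forceps: Steel forceps, 14 x 111 x 10 mm, lying on the desk, loose bystander. Origin: centre of the underside.
- petri: Clear petri dish with lid, 60 mm across, 14 mm high, loose bystander. Origin: centre of the underside.
- marker_red: White marker pen with a red cap, 14 x 132 x 16 mm, lying on the desk, loose bystander.
- pencil: Green pencil, 7 x 118 x 7 mm, lying on the desk, loose bystander.
Not all that is in view belongs to the job. Leave any green look-alike of the coverslip_box alone.

How it is judged (in metres and radians):
On the way, in this order (a step that is already met when the one before it is completed fails the run):
1. a finger holds the flap partly open while the box still lies on the ledge (contact force between the fingers and flap above 0.1 N and value of joint flap above 0.03 rad and x of coverslip_box in the frame of bin below -0.012 m and z of coverslip_box in the frame of bin above 0.112 m), for 0.1 s.
2. the box lies at the bottom of the bin while a finger still holds the flap open (z of coverslip_box in the frame of bin between -0.005 and 0.07 m and x of coverslip_box in the frame of bin between -0.096 and 0.096 m and y of coverslip_box in the frame of bin between -0.052 and 0.052 m and contact force between the fingers and flap above 0.1 N and value of joint flap above 0.1 rad), for 0.1 s.
At the end, for the whole second after the job is handed in: The box of cover slips lies at rest inside the bin (its underside's centre less than 70 mm above the desk, within the bin's walls) and the flap has shut (less than 0.05 rad open) (z of coverslip_box in the frame of bin between -0.005 and 0.07 m and x of coverslip_box in the frame of bin between -0.096 and 0.096 m and y of coverslip_box in the frame of bin between -0.052 and 0.052 m and linear speed of coverslip_box below 0.03 m/s and value of joint flap below 0.05 rad); the robot touches nothing.
It fails at once if the box is lifted: the centre of its underside rises more than 15 mm above the ledge (z of coverslip_box in the frame of bin above 0.135 m).
It fails at once if the box is carried level past the lip (or pushed onto the flap) instead of tipping over the lip: its centre is 20 mm past the lip and not below the ledge (x of coverslip_box in the frame of bin above 0.008 m and z of coverslip_box in the frame of bin above 0.119 m).
It fails at once if the box falls off the bin onto the desk (x of coverslip_box in the frame of bin below -0.108 m or y of coverslip_box in the frame of bin above 0.062 m or y of coverslip_box in the frame of bin below -0.062 m).
It fails at once if another thing on the desk is moved by more than 20 mm (distance of any of jar_blue, oil, forceps, petri, marker_red, pencil from where it was at the start of the episode above 0.02 m).
It also fails if it takes over 38 s, if anything falls off the work surface, if the arm or the gripper's body presses on something with over 40 N, if the wrist force passes 120 N, or if a joint passes its speed limit or range.

## Working session

There is one attempt and no reset: what is moved stays moved. The work goes in short steps, Python scripts to look and compute and a tool call to move; the robot and the scene stay as the last step left them, time stands still between calls to the robot, and variables do not carry over. Pictures are saved under pics/ and viewed, at most 10 in all, crops included, and the job is handed in when it is done.

Besides the shell and the picture viewer there is one more tool, called in YAML: its name, and indented under it one key for each argument. carry_out: Moves the arm, as the interface text tells. Its arguments: {"type":"object","properties":{"plan":{"type":"array"},"gripper":{"type":"number"}},"required":["plan"]}

```bash
mkdir -p pics; python3 - <<'E'
from plant import bot
import cv2
for n in("side","top"):
    cv2.imwrite(f"pics/{n}0.png",cv2.cvtColor(bot.capture(n),cv2.COLOR_RGB2BGR))
    m=bot.camera_model(n);print(n,m["camera_matrix"].round(1).tolist(),m["R"].round(3).tolist(),m["t"].round(1).tolist())
print(bot.get_obs(),bot.grip_point_offset)
E
```

```text
side [[397.2, 0.0, 281.3], [0.0, 397.2, 205.9], [0.0, 0.0, 1.0]] [[-0.981, -0.195, 0.007], [-0.128, 0.615, -0.778], [0.148, -0.764, -0.628]] [508.7, 87.2, 964.1]
top [[448.7, 0.0, 287.2], [0.0, 448.7, 207.2], [0.0, 0.0, 1.0]] [[0.028, -1.0, -0.001], [-0.974, -0.027, -0.224], [0.224, 0.008, -0.974]] [123.4, 546.7, 1084.7]
{'time': 0.1, 'joint_positions': array([-1.29498721e+00,  3.42668998e-01,  1.52488528e+00, -2.19793756e-05,
        1.27539293e+00, -1.46011199e-01]), 'dq': array([-1.98002149e-03, -2.55750485e-03, -3.01413005e-03,  1.10019633e-03,
       -9.70615560e-05,  1.59817153e-04]), 'tau': array([ 1.02984057e-03, -4.32005811e+01, -2.44694406e+01,  7.19505153e-02,
        5.26672555e-02, -4.43343197e-05]), 'tool_pos': array([ 214.86025115, -478.64157146,  226.11881636]), 'tcp_rot': array([-3.14024946e+00, -1.76282601e-04,  4.21826606e-01]), 'contact_force': array([0.46751882, 0.42179026, 0.46933333]), 'moment': array([ 0.03989928, -0.02018553, -0.00821621]), 'finger_force': 0.0, 'grip_width': 91.54483453746938} 18.8
```

View pics/side0.png

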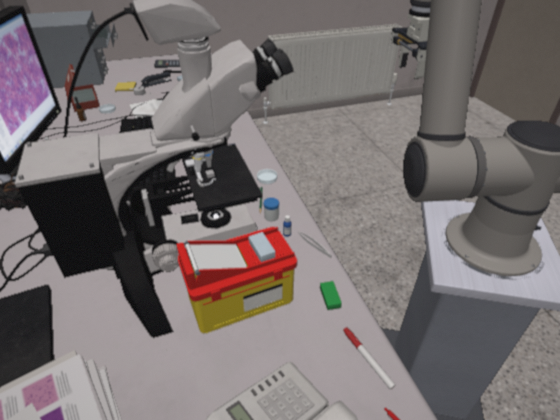

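View pics/top0.png

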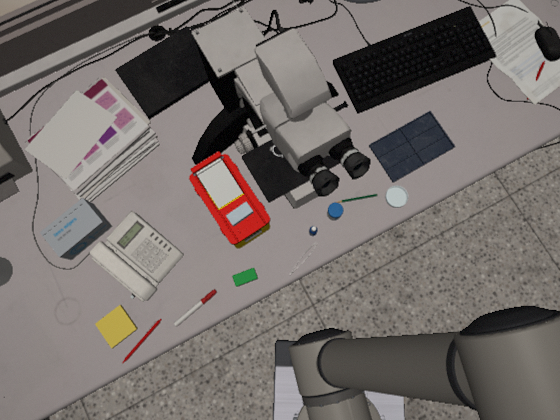

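Candidates for the box: the pale blue one on the red ledge (side 262,246; top 240,214), the green look-alike on the desk (side 330,295; top 245,277), and the large blue carton (top 78,230). By the description I choose the one on the ledge. Next comes a close crop plus measurement.

```bash
cat > h.py <<'E'
import cv2,numpy as np
from plant import bot
M={n:bot.camera_model(n) for n in("side","top")}
def ray(n,p):
    m=M[n];R=np.array(m["R"]);d=R.T@np.linalg.inv(m["camera_matrix"])@[p[0],p[1],1];return -R.T@np.array(m["t"]),d/np.linalg.norm(d)
def plane(n,p,z):
    c,d=ray(n,p);return c+d*(z-c[2])/d[2]
def tri(ps,pt):
    (a,d),(b,e)=ray("side",ps),ray("top",pt)
    s=np.linalg.lstsq(np.c_[d,-e],b-a,rcond=None)[0];P,Q=a+s[0]*d,b+s[1]*e
    return (P+Q)/2,np.linalg.norm(P-Q)
def big(mask,roi):
    x,y,w,h=roi;k=np.zeros_like(mask);k[y:y+h,x:x+w]=mask[y:y+h,x:x+w]
    cs=cv2.findContours(k,cv2.RETR_EXTERNAL,cv2.CHAIN_APPROX_NONE)[0]
    return max(cs,key=cv2.contourArea)
def quad(c):
    c=cv2.convexHull(c);e=1.
    while 1:
        q=cv2.approxPolyDP(c,e,True)
        if len(q)<=4:return q[:,0]
        e+=.3
E
python3 - <<'E'
from h import *
out=[]
for n,roi in(("side",(170,220,135,110)),("top",(180,145,100,105))):
    bgr=cv2.imread(f"pics/{n}0.png");hsv=cv2.cvtColor(bgr,cv2.COLOR_BGR2HSV)
    H,S,V=cv2.split(hsv)
    masks={"box":((H>85)&(H<115)&(S>30)&(V>110)),"flap":((S<45)&(V>150)),"red":(((H<8)|(H>172))&(S>140)&(V>90))}
    for k,m in masks.items():
        c=big(m.astype(np.uint8)*255,roi if k!="flap" else ((180,235,70,45) if n=="side" else (195,155,50,60)))
        r=cv2.minAreaRect(c);mo=cv2.moments(c)
        print(n,k,cv2.contourArea(c),"cen",round(mo["m10"]/mo["m00"],1),round(mo["m01"]/mo["m00"],1),"quad",quad(c).tolist())
        cv2.drawContours(bgr,[quad(c)],-1,(0,255,0) if k!="red" else (255,0,255),1) if 0 else None
    x,y,w,h=roi;out.append(cv2.resize(bgr[y:y+h,x:x+w],(400,int(400*h/w)),interpolation=cv2.INTER_CUBIC))
hh=max(o.shape[0] for o in out)
cv2.imwrite("pics/crop.png",np.hstack([cv2.copyMakeBorder(o,0,hh-o.shape[0],0,0,cv2.BORDER_CONSTANT) for o in out]))
E
```

```text
side box 15.5 cen 285.9 223.0 quad [[289, 221], [287, 225], [283, 226], [284, 221]]
side flap 1136.0 cen 214.6 256.1 quad [[185, 246], [235, 245], [245, 266], [194, 269]]
side red 3900.5 cen 240.4 264.2 quad [[296, 259], [193, 300], [176, 243], [274, 227]]Traceback (most recent call last):
  File "<stdin>", line 10, in <module>
ZeroDivisionError: float division by zero
```

```bash
python3 - <<'E'
from h import *
out=[]
for n,roi,bp in(("side",(170,220,135,110),(262,246)),("top",(180,145,100,105),(240,214))):
    bgr=cv2.imread(f"pics/{n}0.png");hsv=cv2.cvtColor(bgr,cv2.COLOR_BGR2HSV)
    print(n,"hsv box",hsv[bp[1],bp[0]],"flap",hsv[(256,183)[n=="top"],(214,222)[n=="top"]])
    H,S,V=[a.astype(int) for a in cv2.split(hsv)]
    x,y,w,h=roi;out.append(cv2.resize(bgr[y:y+h,x:x+w],(400,int(400*h/w)),interpolation=cv2.INTER_CUBIC))
    masks={"box":(H>60)&(H<125)&(S>15)&(V>100),"flap":((S<45)&(V>150)),"red":(((H<8)|(H>172))&(S>140)&(V>90))}
    R={"box":(245,228,40,40) if n=="side" else (215,195,50,40),"flap":(180,235,70,45) if n=="side" else (195,155,50,48),"red":roi}
    for k,m in masks.items():
        try:
            c=big(m.astype(np.uint8)*255,R[k]);q=quad(c)
            print(n,k,cv2.contourArea(c),"cen",c.mean((0,1)).round(1),"quad",q.tolist())
        except Exception as e: print(n,k,e)
hh=max(o.shape[0] for o in out)
cv2.imwrite("pics/crop.png",np.hstack([cv2.copyMakeBorder(o,0,hh-o.shape[0],0,0,cv2.BORDER_CONSTANT) for o in out]))
E
```

```text
side hsv box [101  25 191] flap [ 20   4 190]
side box 349.0 cen [261.5 246.5] quad [[250, 237], [262, 234], [273, 256], [261, 259]]
side flap 1136.0 cen [214.4 256.2] quad [[185, 246], [235, 245], [245, 266], [194, 269]]
side red 3900.5 cen [226.7 261.3] quad [[296, 259], [193, 300], [176, 243], [274, 227]]
top hsv box [ 98  21 178] flap [ 26  10 186]
top box 247.5 cen [239.2 213.2] quad [[252, 211], [234, 224], [227, 217], [246, 202]]
top flap 1099.5 cen [218.9 181.9] quad [[218, 159], [242, 192], [215, 202], [197, 173]]
top red 3920.0 cen [228.2 196.8] quad [[217, 151], [269, 217], [236, 243], [189, 178]]
```

View pics/crop.png

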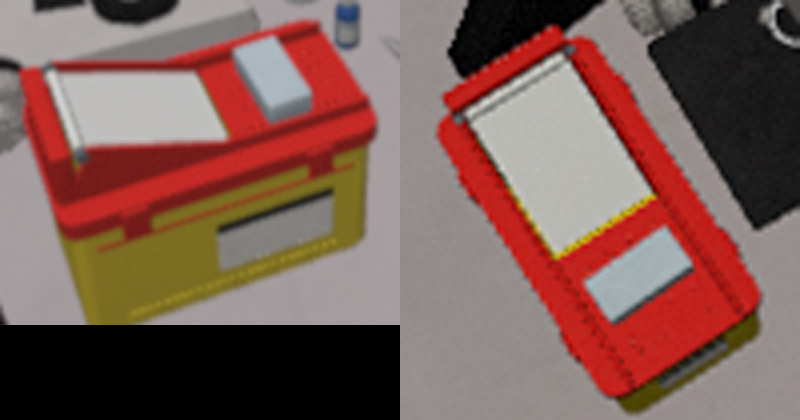

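Left (side view): the pale blue box is on the red ledge, just before the white flap. Right (top view): the lip is the yellow line from about (219,209) to (244,194), and the hinge runs from (195.5,174) to (222.5,157.5). So the choice is confirmed, and I triangulate now.

```bash
python3 - <<'E'
from h import *
f=lambda l:np.array(l,float)
P={"lipL":((247.6,266.6),(219.25,209.25)),"lipR":((236.1,243.6),(243.75,194.25)),"hinL":((197,273),(195.5,173.75)),"hinR":((187,242.5),(222.5,157.5)),
"bx_rearL":((273,256),(234,224)),"bx_rearR":((262,234),(252,211)),"bx_frR":((250,237),(246,202)),"bx_frL":((261,259),(227,217))}
T={}
for k,(s,t) in P.items():
    T[k],g=tri(s,t);print(k,T[k].round(1),"gap",round(g,1))
# single-view planes as check
lip=[plane("top",P[k][1],121) for k in("lipL","lipR")];hin=[plane("top",P[k][1],158) for k in("hinL","hinR")]
lm,hm=np.mean(lip,0),np.mean(hin,0);d=hm-lm
print("top planes: lip",lm.round(1),"hinge",hm.round(1),"yaw",np.arctan2(d[1],d[0]),"len",np.hypot(*d[:2]),"width yaw",[np.arctan2(-(a-b)[0],(a-b)[1]).round(3) for a,b in(lip,hin)])
lipT=(T["lipL"]+T["lipR"])/2;hT=(T["hinL"]+T["hinR"])/2;dT=hT-lipT
print("tri lip",lipT.round(1),"hinge",hT.round(1),"yaw",np.arctan2(dT[1],dT[0]).round(3))
for n,i in(("top",1),("side",0)):
    q=[plane(n,P[k][i],138) for k in("bx_rearL","bx_rearR","bx_frR","bx_frL")]
    c=np.mean(q,0);a=(q[0]+q[3]-q[1]-q[2])/2
    print(n,"box",c.round(1),"yaw",np.arctan2(-a[0],a[1]).round(3),"len",np.hypot(*a[:2]).round(1))
# red lid edges: top view long side lines at lid rim
E
```

```text
lipL [521.3 302.7 120.8] gap 3.0
lipR [560.7 245.6 117.7] gap 2.0
hinL [597.3 359.8 150.3] gap 2.8
hinR [639.2 297.  154.9] gap 1.5
bx_rearL [483.8 265.  119.3] gap 1.9
bx_rearR [514.9 222.1 131.4] gap 0.9
bx_frR [535.7 237.3 133.5] gap 1.7
bx_frL [501.3 282.2 124.4] gap 1.7
top planes: lip [539.3 273.8 121. ] hinge [617.6 327.5 158. ] yaw 0.6006723167941027 len 94.95864419555946 width yaw [np.float64(0.598), np.float64(0.602)]
tri lip [541.  274.1 119.3] hinge [618.2 328.4 152.6] yaw 0.613
top box [507.1 250.3 138. ] yaw 0.696 len 54.9
side box [506.  262.1 138. ] yaw 0.572 len 63.1
```

```bash
python3 - <<'E'
import numpy as np
a0=np.arctan2(-479,215);a=np.linspace(a0,a0+16*.105,17);p=400*np.c_[np.cos(a),np.sin(a)]
print(p[0]-[215,-478.6],np.diff(p,axis=0).round().astype(int).tolist(),p[-1])
E
```

```text
[-51.2026584  113.67475987] [[37, 19], [35, 23], [33, 27], [30, 30], [26, 33], [23, 35], [19, 37], [15, 39], [11, 41], [6, 42], [2, 42], [-2, 42], [-7, 41], [-11, 40], [-15, 39], [-19, 37]] [344.89971397 202.59365069]
```

carry_out:
  plan:
    - {"tx":-17,"ty":38}
    - {"tx":-17,"ty":38}
    - {"tx":-17,"ty":38}
    - {"tx":37,"ty":19,"rz":0.105}
    - {"tx":35,"ty":23,"rz":0.105}
    - {"tx":33,"ty":27,"rz":0.105}
    - {"tx":30,"ty":30,"rz":0.105}
    - {"tx":26,"ty":33,"rz":0.105}
    - {"tx":23,"ty":35,"rz":0.105}
    - {"tx":19,"ty":37,"rz":0.105}
    - {"tx":15,"ty":39,"rz":0.105}
  gripper: 0.3

```text
invalid input at $.plan[0]: expected keys tx, ty, tz, rx, ry, rz
```

carry_out:
  plan:
    - {"tx":11,"ty":41,"rz":0.105}
    - {"tx":6,"ty":42,"rz":0.105}
    - {"tx":2,"ty":42,"rz":0.105}
    - {"tx":-2,"ty":42,"rz":0.105}
    - {"tx":-7,"ty":41,"rz":0.105}
    - {"tx":-11,"ty":40,"rz":0.105}
    - {"tx":-15,"ty":39,"rz":0.105}
    - {"tx":-19,"ty":37,"rz":0.105}
    - {}
    - {}

```text
invalid input at $.plan[0]: expected keys tx, ty, tz, rx, ry, rz
```

carry_out:
  plan:
    - {"tx":-17,"ty":38,"tz":0,"rx":0,"ry":0,"rz":0}
    - {"tx":-17,"ty":38,"tz":0,"rx":0,"ry":0,"rz":0}
    - {"tx":-17,"ty":38,"tz":0,"rx":0,"ry":0,"rz":0}
    - {"tx":37,"ty":19,"tz":0,"rx":0,"ry":0,"rz":0.105}
    - {"tx":35,"ty":23,"tz":0,"rx":0,"ry":0,"rz":0.105}
    - {"tx":33,"ty":27,"tz":0,"rx":0,"ry":0,"rz":0.105}
    - {"tx":30,"ty":30,"tz":0,"rx":0,"ry":0,"rz":0.105}
    - {"tx":26,"ty":33,"tz":0,"rx":0,"ry":0,"rz":0.105}
    - {"tx":23,"ty":35,"tz":0,"rx":0,"ry":0,"rz":0.105}
    - {"tx":19,"ty":37,"tz":0,"rx":0,"ry":0,"rz":0.105}
    - {"tx":15,"ty":39,"tz":0,"rx":0,"ry":0,"rz":0.105}
  gripper: 0.3

```text
time: 1.2
tool_pos: [382.6, -120.4, 226.5]
tcp_rot: [-3.142, -0.0, 1.266]
contact_force: [1.0, -1.2, -0.4]
grip_width: 64.2
finger_force: 0.0
```

carry_out:
  plan:
    - {"tx":11,"ty":41,"tz":0,"rx":0,"ry":0,"rz":0.105}
    - {"tx":6,"ty":42,"tz":0,"rx":0,"ry":0,"rz":0.105}
    - {"tx":2,"ty":42,"tz":0,"rx":0,"ry":0,"rz":0.105}
    - {"tx":-2,"ty":42,"tz":0,"rx":0,"ry":0,"rz":0.105}
    - {"tx":-7,"ty":41,"tz":0,"rx":0,"ry":0,"rz":0.105}
    - {"tx":-11,"ty":40,"tz":0,"rx":0,"ry":0,"rz":0.105}
    - {"tx":-15,"ty":39,"tz":0,"rx":0,"ry":0,"rz":0.105}
    - {"tx":-19,"ty":37,"tz":0,"rx":0,"ry":0,"rz":0.105}
    - {"tx":0,"ty":0,"tz":0,"rx":0,"ry":0,"rz":0.07}
    - {"tx":0,"ty":0,"tz":0,"rx":0,"ry":0,"rz":0}

```text
time: 2.2
tool_pos: [346.2, 202.9, 226.5]
tcp_rot: [-3.141, -0.0, 2.175]
contact_force: [1.5, 0.1, 0.2]
grip_width: 64.3
finger_force: 0.0
```

carry_out:
  plan:
    - {"tx":33,"ty":10,"tz":0,"rx":0,"ry":0,"rz":0}
    - {"tx":33,"ty":10,"tz":0,"rx":0,"ry":0,"rz":0}
    - {"tx":33,"ty":11,"tz":0,"rx":0,"ry":0,"rz":0}
    - {"tx":34,"ty":11,"tz":0,"rx":0,"ry":0,"rz":0}
    - {"tx":34,"ty":11,"tz":0,"rx":0,"ry":0,"rz":0}
    - {"tx":0,"ty":0,"tz":-20,"rx":0,"ry":0,"rz":0}
    - {"tx":0,"ty":0,"tz":-20,"rx":0,"ry":0,"rz":0}
    - {"tx":0,"ty":0,"tz":-20,"rx":0,"ry":0,"rz":0}
    - {"tx":0,"ty":0,"tz":0,"rx":0,"ry":0,"rz":0}

```text
time: 3.1
tool_pos: [512.8, 253.3, 163.7]
tcp_rot: [-3.135, -0.002, 2.168]
contact_force: [-0.4, -1.2, -0.3]
grip_width: 64.3
finger_force: 0.0
```

```bash
cat > look.py <<'E'
from h import *
import sys
t=sys.argv[1];b=cv2.cvtColor(bot.capture("side"),cv2.COLOR_RGB2BGR)[200:320,165:325]
cv2.imwrite(f"pics/{t}.png",cv2.resize(b,(800,600),interpolation=cv2.INTER_CUBIC))
o=bot.get_obs();p=o["tool_pos"];u=np.array([np.cos(.6),np.sin(.6)]);d=p[:2]-[539.5,274]
print(p.round(1),"c",(d@u).round(1),"lat",(d@[-u[1],u[0]]).round(1),o["contact_force"].round(1),o["grip_width"])
E
python3 look.py a1
```

```text
[513.7 253.7 165.5] c -32.7 lat -2.2 [0.1 0.4 0.1] 64.35544483961401
```

View pics/a1.png

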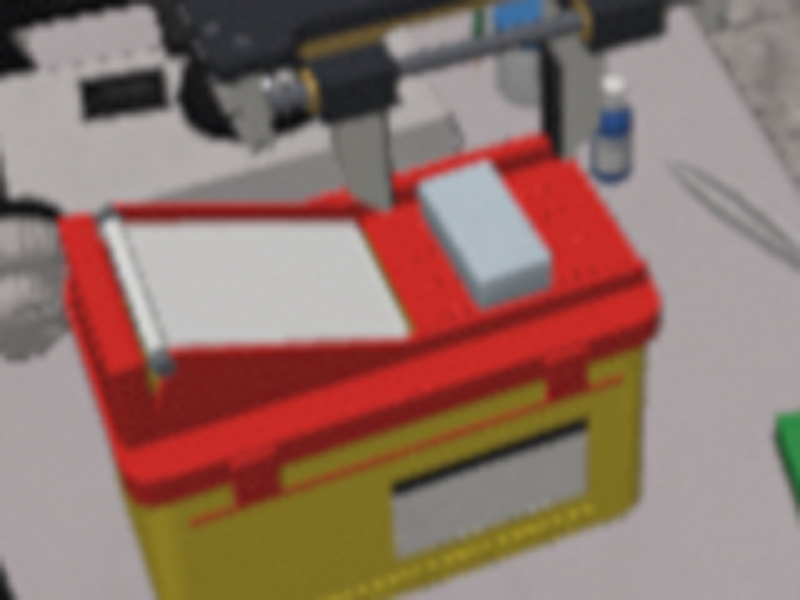

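The side view shows thin, tapered fingers astride the box. The front tip is near crop (378,205) over the lip, and the rear one is behind the box near (560,150). I'll widen slightly and settle before going down.

carry_out:
  plan:
    - {"tx":5,"ty":4,"tz":0,"rx":0,"ry":0,"rz":0}
    - {"tx":0,"ty":0,"tz":0,"rx":0,"ry":0,"rz":0}
    - {"tx":0,"ty":0,"tz":0,"rx":0,"ry":0,"rz":0}
    - {"tx":0,"ty":0,"tz":-10,"rx":0,"ry":0,"rz":0}
    - {"tx":0,"ty":0,"tz":-10,"rx":0,"ry":0,"rz":0}
    - {"tx":0,"ty":0,"tz":0,"rx":0,"ry":0,"rz":0}
    - {"tx":0,"ty":0,"tz":0,"rx":0,"ry":0,"rz":0}
  gripper: 0.22

```text
time: 3.85
tool_pos: [518.6, 258.9, 146.1]
tcp_rot: [-3.14, -0.0, 2.172]
contact_force: [-0.8, -0.0, 1.0]
grip_width: 71.5
finger_force: 0.0
```

```bash
python3 look.py a2; python3 - <<'E'
from h import *
b=cv2.cvtColor(bot.capture("top"),cv2.COLOR_RGB2BGR)[140:260,180:280]
a=cv2.imread("pics/a2.png");cv2.imwrite("pics/a2b.png",np.hstack([cv2.resize(a,(400,300)),cv2.resize(b,(250,300),interpolation=cv2.INTER_CUBIC)]))
E
```

```text
[518.9 259.  146.6] c -25.5 lat -0.8 [-0.9 -0.1 -0.4] 71.84173902594685
```

View pics/a2b.png

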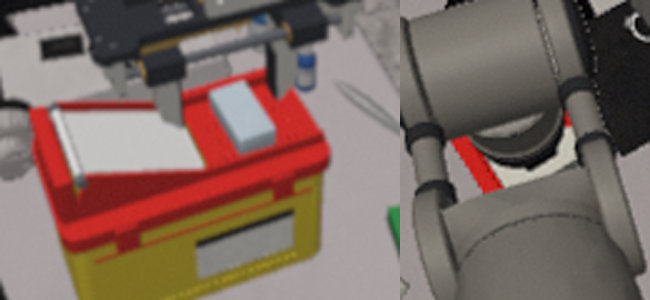

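The front finger is over the flap edge (175,122) and the rear one is clear behind the box (280,97). The arm covers the top view. Next I descend to 6 mm above the ledge.

carry_out:
  plan:
    - {"tx":0,"ty":0,"tz":-7,"rx":0,"ry":0,"rz":0}
    - {"tx":0,"ty":0,"tz":-7,"rx":0,"ry":0,"rz":0}
    - {"tx":0,"ty":0,"tz":-6,"rx":0,"ry":0,"rz":0}
    - {"tx":0,"ty":0,"tz":0,"rx":0,"ry":0,"rz":0}
    - {"tx":0,"ty":0,"tz":0,"rx":0,"ry":0,"rz":0}

```text
time: 4.45
tool_pos: [518.9, 259.0, 126.5]
tcp_rot: [-3.141, -0.0, 2.172]
contact_force: [-0.2, 0.3, -0.1]
grip_width: 71.7
finger_force: 0.0
```

```bash
python3 look.py a3
```

```text
[519.1 259.  126.8] c -25.3 lat -0.8 [ 0.2  0.  -0.7] 72.37667333163161
```

View pics/a3.png

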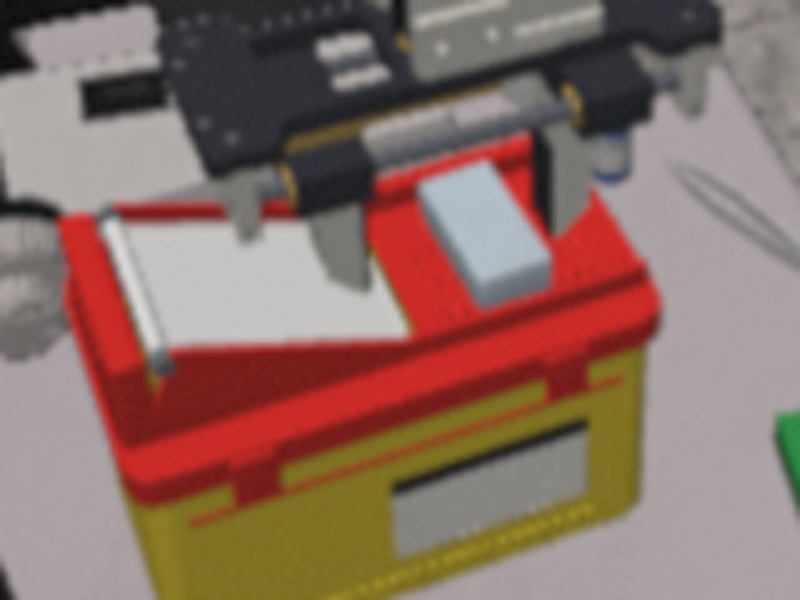

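```bash
python3 - <<'E'
from h import *
u=np.array([np.cos(.6),np.sin(.6),0]);v=np.array([-u[1],u[0],0]);L=np.array([539.5,274,0])
for nm,px in(("frontbracket",(245,241)),("rearbracket",(690,116)),("fronttip",(362,290)),("fronttipouter",(330,270)),("reartip",(558,234)),("box rear top R",(490,160)),("box rear top L",(549,258)),("box rear bot L",(549,283))):
    p=(165+px[0]/5,200+px[1]/5);c,d=ray("side",p)
    for lat in(-.8,)if "box" not in nm else ((-30,)if"R"in nm else(30,)):
        s=(lat-(c-L)@v)/(d@v);X=c+s*d-L;print(nm,"u",(X@u).round(1),"z",X[2].round(1))
E
```

```text
frontbracket u 53.1 z 157.2
rearbracket u -125.6 z 156.9
fronttip u 11.4 z 114.8
fronttipouter u 23.0 z 130.3
reartip u -69.7 z 113.7
box rear top R u -52.7 z 134.6
box rear top L u -53.3 z 135.6
box rear bot L u -53.2 z 122.2
```

The fingers and gripper body are where they should be: the box's rear face is 53 mm before the lip, and the body corner is at about z 185, clear of the hood. Now I push forward 16 mm and hold.

carry_out:
  plan:
    - {"tx":3.3,"ty":2.3,"tz":-1.5,"rx":0,"ry":0,"rz":0}
    - {"tx":3.3,"ty":2.3,"tz":0,"rx":0,"ry":0,"rz":0}
    - {"tx":3.3,"ty":2.3,"tz":0,"rx":0,"ry":0,"rz":0}
    - {"tx":3.3,"ty":2.3,"tz":0,"rx":0,"ry":0,"rz":0}
    - {"tx":0,"ty":0,"tz":0,"rx":0,"ry":0,"rz":0}
    - {"tx":0,"ty":0,"tz":0,"rx":0,"ry":0,"rz":0}
    - {"tx":0,"ty":0,"tz":0,"rx":0,"ry":0,"rz":0}
    - {"tx":0,"ty":0,"tz":0,"rx":0,"ry":0,"rz":0}

```text
time: 5.3
tool_pos: [532.2, 268.2, 125.4]
tcp_rot: [3.141, 0.0, 2.172]
contact_force: [0.7, 0.6, 0.0]
grip_width: 71.4
finger_force: 0.3
```

```bash
python3 look.py a4
```

```text
[532.2 268.2 125.3] c -9.3 lat -0.7 [-0.7 -0.4  0.6] 71.90396094409594
```

View pics/a4.png

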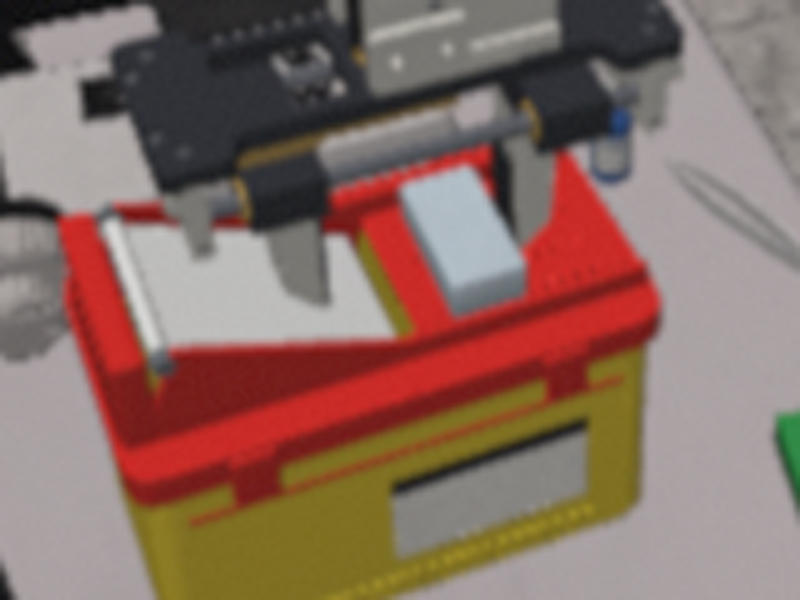

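The flap is held open (a wider yellow strip at the lip, about (385,280)), and the box is still on the ledge, about 30 mm before the lip. I push on.

carry_out:
  plan:
    - {"tx":3.3,"ty":2.3,"tz":0,"rx":0,"ry":0,"rz":0}
    - {"tx":3.3,"ty":2.3,"tz":0,"rx":0,"ry":0,"rz":0}
    - {"tx":3.3,"ty":2.3,"tz":0,"rx":0,"ry":0,"rz":0}
    - {"tx":3.3,"ty":2.3,"tz":0,"rx":0,"ry":0,"rz":0}
    - {"tx":3.3,"ty":2.3,"tz":0,"rx":0,"ry":0,"rz":0}
    - {"tx":3.3,"ty":2.3,"tz":0,"rx":0,"ry":0,"rz":0}
    - {"tx":3.3,"ty":2.3,"tz":0,"rx":0,"ry":0,"rz":0}
    - {"tx":3.3,"ty":2.3,"tz":0,"rx":0,"ry":0,"rz":0}
    - {"tx":0,"ty":0,"tz":0,"rx":0,"ry":0,"rz":0}
    - {"tx":0,"ty":0,"tz":0,"rx":0,"ry":0,"rz":0}
    - {"tx":0,"ty":0,"tz":0,"rx":0,"ry":0,"rz":0}

```text
time: 6.45
tool_pos: [558.8, 286.7, 125.5]
tcp_rot: [3.141, 0.0, 2.172]
contact_force: [0.0, 0.1, 1.5]
grip_width: 71.7
finger_force: 0.7
```

```bash
python3 look.py a5
```

```text
[558.7 286.7 125.5] c 23.0 lat -0.4 [-1.6  0.3  1.4] 71.63125356645187
```

View pics/a5.png

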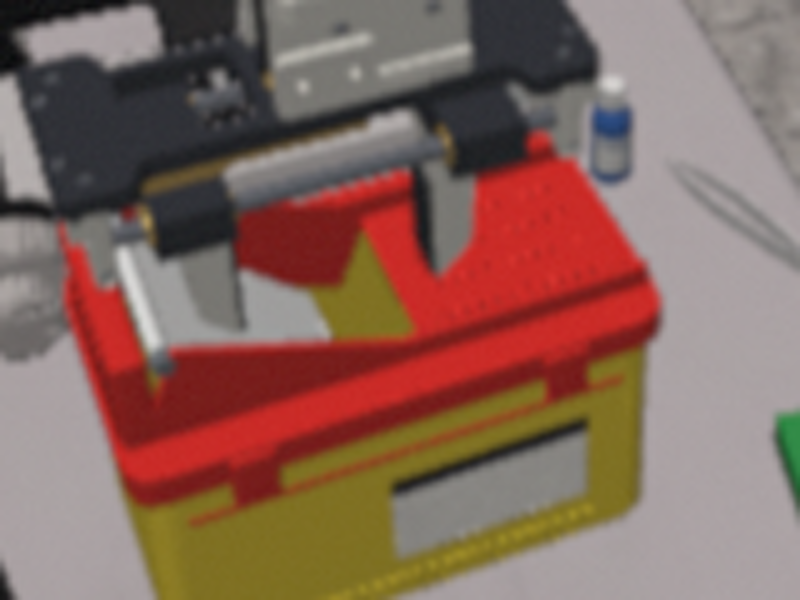

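The box has gone through, the ledge is empty, and the flap is held wide open by the front finger (235,325). I hold a little longer, then back off and rise.

carry_out:
  plan:
    - {"tx":0,"ty":0,"tz":0,"rx":0,"ry":0,"rz":0}
    - {"tx":0,"ty":0,"tz":0,"rx":0,"ry":0,"rz":0}
    - {"tx":0,"ty":0,"tz":0,"rx":0,"ry":0,"rz":0}
    - {"tx":-8.3,"ty":-5.7,"tz":0,"rx":0,"ry":0,"rz":0}
    - {"tx":-8.3,"ty":-5.7,"tz":0,"rx":0,"ry":0,"rz":0}
    - {"tx":-8.3,"ty":-5.7,"tz":0,"rx":0,"ry":0,"rz":0}
    - {"tx":-8.3,"ty":-5.7,"tz":0,"rx":0,"ry":0,"rz":0}
    - {"tx":-4,"ty":-3,"tz":5,"rx":0,"ry":0,"rz":0}
    - {"tx":0,"ty":0,"tz":25,"rx":0,"ry":0,"rz":0}
    - {"tx":0,"ty":0,"tz":35,"rx":0,"ry":0,"rz":0}
    - {"tx":-20,"ty":-14,"tz":35,"rx":0,"ry":0,"rz":0}
    - {"tx":0,"ty":0,"tz":0,"rx":0,"ry":0,"rz":0}

```text
time: 7.7
tool_pos: [502.2, 246.8, 230.6]
tcp_rot: [3.134, 0.003, 2.172]
contact_force: [0.1, 0.0, -0.3]
grip_width: 71.1
finger_force: 0.0
```

carry_out:
  plan:
    - {"tx":-25,"ty":-14,"tz":0,"rx":0,"ry":0,"rz":0}
    - {"tx":-25,"ty":-14,"tz":0,"rx":0,"ry":0,"rz":0}
    - {"tx":-25,"ty":-14,"tz":0,"rx":0,"ry":0,"rz":0}
    - {"tx":0,"ty":0,"tz":0,"rx":0,"ry":0,"rz":0}
    - {"tx":0,"ty":0,"tz":0,"rx":0,"ry":0,"rz":0}
    - {"tx":0,"ty":0,"tz":0,"rx":0,"ry":0,"rz":0}

```text
time: 8.3
tool_pos: [427.3, 205.2, 225.3]
tcp_rot: [3.141, 0.0, 2.172]
contact_force: [0.7, 0.7, -0.4]
grip_width: 71.4
finger_force: 0.0
```

```bash
python3 look.py a6; python3 - <<'E'
from h import *
b=cv2.cvtColor(bot.capture("top"),cv2.COLOR_RGB2BGR)[140:260,180:280]
a=cv2.imread("pics/a6.png");cv2.imwrite("pics/a6b.png",np.hstack([cv2.resize(a,(400,300)),cv2.resize(b,(250,300),interpolation=cv2.INTER_CUBIC)]))
E
```

```text
[427.3 205.2 225.1] c -131.5 lat 6.6 [-1.  -0.3  0.4] 71.84295477641473
```

View pics/a6b.png

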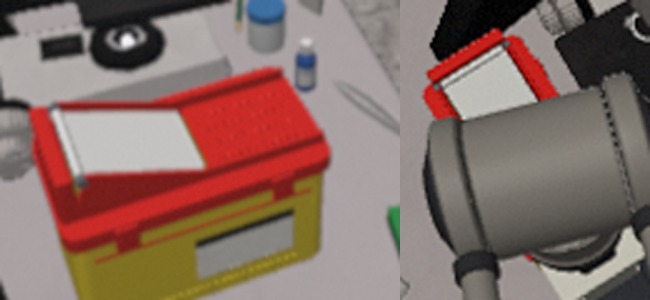

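The flap is shut (lip at about (200,165)), the ledge is empty, the neighbouring things are in place, and the robot is clear. I'm handing in.

```bash
python3 -c "
from plant import bot
print(bot.close_job())"
```

```text
the job is handed in; nothing more can be done
None
```

The box was pushed over the lip and fell into the bin, the flap shut by itself after the fingers came away, and the job is handed in; no verdict was returned, and the box's rest at the bottom was not seen directly.

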